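# Set the nested lids on the batter pot and lift the cover

## Task

The batter pot's two lids stand nested on the wooden trivet: carry them together by the square hub of the inner sieve lid, turn them so that the hub's square bore fits the pot's square spindle, and lower them gently, without dropping, until the inner lid lies flat on the pot's rim with the outer cover still nested over it. Then take the outer cover alone by its square collar and lift it straight up clear of the hub, without raising the inner lid from the rim. Finish while still holding the cover level in the air over the pot, a few centimetres above the top of the hub, and leave everything else on the table where it stands.

Things in the scene. Friction and masses are not known exactly. Their poses are not given: they have to be found in the camera images.
- pot_rim (a point): Centre of the rim of the steel batter pot, 100 mm above the table. The pot (150 mm outside diameter, 75 mm tall, two side handles along its y axis below the rim) is fixed on a round white drive base, 172 mm diameter, 25 mm tall. z up; x and y axes are square to the flats of the spindle, so the spindle's yaw is this yaw modulo 90 degrees.
- spindle_tip (a point): Top of the fixed, upright square spindle in the middle of the pot: 14.5 mm across flats, its top 40 mm above the rim; the last 9 mm are a round taper, 14.5 mm narrowing to 9 mm in diameter. Axes as pot_rim. It does not turn.
- trivet_top (a point): Centre of the top of the fixed round wooden trivet, 120 mm diameter, 30 mm tall, on which the two lids stand at the start.
- inner_base (a point): Centre of the underside of the inner sieve lid: a perforated flat steel disc 158 mm in diameter, 4 mm thick, with a square hub standing up from its middle, 68 mm tall over the underside. The square bore, 17 mm across flats, goes right through the hub and disc. z up; x and y axes square to the flats of hub and bore. Home, this point lies on pot_rim.
- inner_hub (a point): The point to grip the inner lid: on the axis of the steel square hub, 52 mm above the lid's underside and 16 mm below the hub's top. The hub is 26 x 26 mm outside with 4.5 mm walls; while the cover is nested its top 32 mm stand free above the cover's collar. Axes as inner_base.
- cover_skirt (a point): Centre of the lower edge of the outer cover's skirt (168 mm inside, edge 10 mm below the plate's underside). Nested, the cover rests loosely on the inner lid's disc, this point lies 6 mm below inner_base, and the hub passes through the square collar with 3 mm to spare on each side. Raising the cover 74 mm takes it wholly above the hub. z up; axes square to the collar.
- cover_collar (a point): The point to grip the cover: centre of its black square collar, 42 x 42 mm outside, 32 x 32 mm inside. The collar rises 28 mm above the top of the cover's plate, and this point is 14 mm above that plate (14 mm below the collar's top, 28 mm above the skirt's edge). Axes square to the collar's sides.
- inner: The inner sieve lid, 0.25 to 0.49 kg; origin and axes as inner_base.
- cover: The outer cover, 0.17 to 0.35 kg: a steel plate 174 mm in diameter, 4 mm thick, with a skirt around it and a square collar around the square hole in its middle. Origin at the middle of the plate's underside, 10 mm above cover_skirt.
- pot: The pot with base and spindle, fixed; origin on the table under its centre.
- spatula: Bystander: wooden spatula lying between pot and trivet, about 25 mm high at most.
- mug: Bystander: white mug, 76 mm diameter, 85 mm tall; origin at its foot.
- jar: Bystander: amber jar, 64 mm diameter, 100 mm tall; origin at its foot.
- bowl: Bystander: white bowl, 120 mm diameter, 50 mm tall; origin at its foot.
- oil: Bystander: green bottle, 60 mm diameter, 200 mm tall; origin at its foot.
- tin: Bystander: plain round tin, 80 mm diameter, 70 mm tall; origin at its foot.
Mind the look-alikes: they are no part of the job. What is shaped like the cover but pink is not meant.

How it is judged:
By the outcome, as a careful person would: the job done as asked, in the order asked, and still so for the second after the job is handed in, while the arm keeps its last pose, push and grip.
It also fails if it takes over 59 s, if anything falls off the work surface, if the arm or the gripper's body presses on something with over 40 N, if the wrist force passes 120 N, or if a joint passes its speed limit or range.

## Robot

A 6-joint arm with a two-finger parallel gripper is mounted at the origin on the work surface. World frame = base frame: x ahead of the robot, y to its left, z up, the work surface at z = 0. Lengths are in m, angles in rad, forces in N, time in s.
With the tool pointing down it reaches from about 0.425 to 0.95 m from the base axis. Payload 3.5 kg.
Tool frame: the origin (TCP) lies at the very end of the fingers, on their centre line; the grasp point (between the pads) lies 19 mm behind it; z points along the fingers, y is the direction in which the jaws open and shut (so a half turn about z gives the same grasp; the last joint's range is limited). The gripper opens to 85 mm and grips with 20 to 120 N. Pads are 22 mm wide; open, the fingers measure 114 mm over their backs; the gripper's body (76 mm by 85 mm) begins 54 mm behind the grasp point. The pads swing forward as they close: fully open they stand 13 mm farther back than shut.
Start: joints at [1.056, 0.286, 1.577, -0, 1.279, -0.15], TCP at [0.241, 0.631, 0.231] pointing down, gripper open.
Joint ranges: [-2.77, 2.77], [-0.9, 2.22], [0.21, 2.48], [-1.53, 4.67], [0.24, 2.81], [-2.84, 2.84]. Speed limits (rad/s): [2.79, 2.79, 3.14, 3.14, 3.14, 3.14].

## Interface

Orientations are given as a unit quaternion [w, x, y, z].
In Python, from workcell import ctrl gives the robot as it stands.
- The arm moves only by the tool send_rows, never from a script. Its argument "motion" is a list of rows, each a list of 2 entries, a list of its own where there are three numbers: the shift along the tool's x, y, z in mm, then the turn, a rotation vector about the tool's x, y, z in rad. In form: [[[dx, dy, dz], [ax, ay, az]], ...]. A call has 1 to 5 rows; each row is the pose to reach, as a shift and turn from the pose commanded when the call began, along the tool's axes at that moment; what a row does not reach only later rows make up. A row lasts 1/8 s, in which the tool goes at most 62.5 mm and 10.7 degrees, less where a joint would pass 70% of its speed; a pose out of reach is approached as far as the arm can. A call with a gripper value outside its range is refused whole. "fingers" is the opening in per cent of the stroke, from 0 (shut) to 100 (fully open), set as the call begins (left out, the last holds). The fingers move at their own pace and stop on an object; the grip force is fixed at half the most. Time passes only in rows, so rows that repeat a pose let the fingers close. It gives the time, the measured TCP pose, the force and the opening at its end, in the units of the state.
- ctrl.get_obs(): the state, without advancing time (a new reading comes with each control period).
- ctrl.read_camera(name): name is "side" or "top"; returns the picture (384x512x3 uint8, red, green, blue); there is no depth.
- ctrl.get_calibration(name): a dict with "fx", "fy", "cx", "cy" (pixels), "extrinsics" (4x4, takes a point from world to camera coordinates). Camera axes: x right, y up, looking along -z (the intrinsics and any distortion apply to the point x, -y, -z); pixel columns grow to the right and rows downward; lengths in m; the calibration is good to about 2 mm. A picture is of the moment at which its call begins. get_calibration takes no time and is no camera call.
- ctrl.finish_job(): hands the job in, once; it reports no verdict.
Trained networks look in the newest picture that a camera, given by its name, has taken for a name from the list of things; names that differ only in an ending like _2 or _b are one class to them, and where a whole thing is asked for, a point or a joint stands for the part that bears it (a point fixed in the world has none). Each returns a list of dicts, best first, with "confidence" (0 to 1); they miss things now and then, are a little off and sometimes report something else, mostly with a low value. They report only what shows in the picture. A call takes as long as a camera call. They do not tell look-alikes from the thing itself.
- ctrl.find_in(name, camera): "point" ([x, y, z] in m, in world coordinates, good to about 4 mm: the middle of the surface that is visible of it).
- ctrl.cut_out(name, camera): "pixels" (384x512 bool, what is visible of it).
The state is a dict: "t": time; "joint_positions": joint angles; "dq": joint speeds; "effort": joint torques, N m; "position": TCP position; "tool_rot": TCP orientation; "force": force on the tool from outside, world axes, zero at the start; "ft_torque": the same for the moment, N m; "grip_width": opening from 0.0 (shut) to 1.0 (fully open).
Only numpy, scipy, OpenCV 4.12 (cv2) and the standard library are available. Lean on these libraries where they do the work, as an engineer would, in place of code of your own. Each camera call takes 0.05 s, during which the arm holds its last target.

## Working session

There is one attempt and no reset: what is moved stays moved. The work goes in short steps, Python scripts to look and compute and a tool call to move; the robot and the scene stay as the last step left them, time stands still between calls to the robot, and variables do not carry over. Pictures are saved under pics/ and viewed, and the job is handed in when it is done.

Besides the shell and the picture viewer there is one more tool, called by a JSON object that holds its "method" and its "body". send_rows: Moves the arm, as the interface text tells. Its arguments: {"type":"object","properties":{"motion":{"type":"array"},"fingers":{"type":"number"}},"required":["motion"]}

```bash
ls; mkdir -p pics; cat > h.py <<'E'
import numpy as np, cv2
from workcell import ctrl
def save(cam,fn,crop=None,scale=1):
    im=ctrl.read_camera(cam); 
    b=im[:,:,::-1].copy(); cv2.imwrite('pics/raw_'+fn,b)
    if crop: x0,y0,x1,y1=crop; b=b[y0:y1,x0:x1]
    if scale!=1: b=cv2.resize(b,None,fx=scale,fy=scale,interpolation=cv2.INTER_CUBIC)
    cv2.imwrite('pics/'+fn,b); return im
def proj(cam,P):
    c=ctrl.get_calibration(cam); P=np.atleast_2d(P); E=np.array(c['extrinsics'])
    q=P@E[:3,:3].T+E[:3,3]; return np.c_[c['fx']*q[:,0]/-q[:,2]+c['cx'], c['fy']*-q[:,1]/-q[:,2]+c['cy']]
def ray(cam,uv,z):
    c=ctrl.get_calibration(cam); E=np.array(c['extrinsics']); uv=np.atleast_2d(uv)
    d=np.c_[(uv[:,0]-c['cx'])/c['fx'],-(uv[:,1]-c['cy'])/c['fy'],-np.ones(len(uv))]@E[:3,:3]
    o=-E[:3,:3].T@E[:3,3]; return o+d*((z-o[2])/d[:,2])[:,None]
E
python3 - <<'E'
from h import *
print(ctrl.get_obs())
for c in('top','side'):
    save(c,c+'0.png',scale=1.5)
    k=ctrl.get_calibration(c);E=np.array(k['extrinsics']);print({a:k[a] for a in k if a!='extrinsics'},(-E[:3,:3].T@E[:3,3]).round(3));print(E.round(3))
    for n in('pot_rim','spindle_tip','trivet_top','inner_hub','inner_base','cover_collar','cover_skirt','cover'):
        print(c,n,[(np.round(d['point'],3).tolist(),round(d['confidence'],2),proj(c,d['point'])[0].round().tolist()) for d in ctrl.find_in(n,c)])
print(ctrl.get_obs()['t'])
E
```

```text
pics
{'t': 0.0, 'joint_positions': array([ 1.05599261e+00,  2.87170238e-01,  1.57817431e+00, -5.00345119e-06,
        1.27860088e+00, -1.49980466e-01]), 'dq': array([ 0.00060331, -0.00141803,  0.00123691, -0.00011416,  0.00170297,
       -0.00088337]), 'effort': array([-1.29203654e-04, -4.05974507e+01, -2.92625803e+01, -2.10748958e-04,
        5.91524920e-03,  2.36068658e-06]), 'position': array([0.24046373, 0.63001331, 0.22994559]), 'tool_rot': array([-3.81596987e-04,  1.81400875e-01,  9.83408531e-01, -1.11277728e-03]), 'force': array([ 0.15463756,  0.02774582, -0.11400872]), 'ft_torque': array([-0.01682438,  0.05181817,  0.02934324]), 'grip_width': 1.0000128226119902}
{'fx': 378.5568756242926, 'fy': 378.5568756242926, 'cx': 257.06927855082466, 'cy': 187.89886780133384} [ 0.332 -0.009  1.36 ]
[[ 0.023 -1.     0.008 -0.027]
 [ 0.986  0.024  0.164 -0.55 ]
 [-0.164  0.004  0.986 -1.287]
 [ 0.     0.     0.     1.   ]]
top pot_rim [([0.507, 0.14, 0.034], 0.7, [213.0, 199.0])]
top spindle_tip [([0.496, 0.142, 0.029], 0.64, [213.0, 203.0])]
top trivet_top []
top inner_hub [([0.568, -0.212
[... 969 characters left out ...]
089], 0.26, [294.0, 230.0])]
side trivet_top [([0.501, -0.008, 0.003], 0.35, [240.0, 215.0])]
side inner_hub [([0.562, -0.219, 0.088], 0.67, [293.0, 231.0])]
side inner_base [([0.566, -0.22, 0.088], 0.56, [294.0, 231.0])]
side cover_collar [([0.769, -0.226, 0.012], 0.96, [345.0, 225.0]), ([0.346, -0.226, 0.012], 0.81, [230.0, 279.0]), ([0.552, -0.234, 0.04], 0.71, [292.0, 247.0])]
side cover_skirt [([0.769, -0.226, 0.019], 0.63, [345.0, 223.0]), ([0.344, -0.223, 0.016], 0.55, [229.0, 278.0])]
side cover [([0.772, -0.225, 0.014], 0.9, [345.0, 224.0]), ([0.56, -0.23, 0.041], 0.88, [293.0, 245.0]), ([0.347, -0.223, 0.015], 0.59, [230.0, 278.0]), ([0.38, 0.398, 0.056], 0.17, [158.0, 150.0])]
0.9
```

View pics/top0.png

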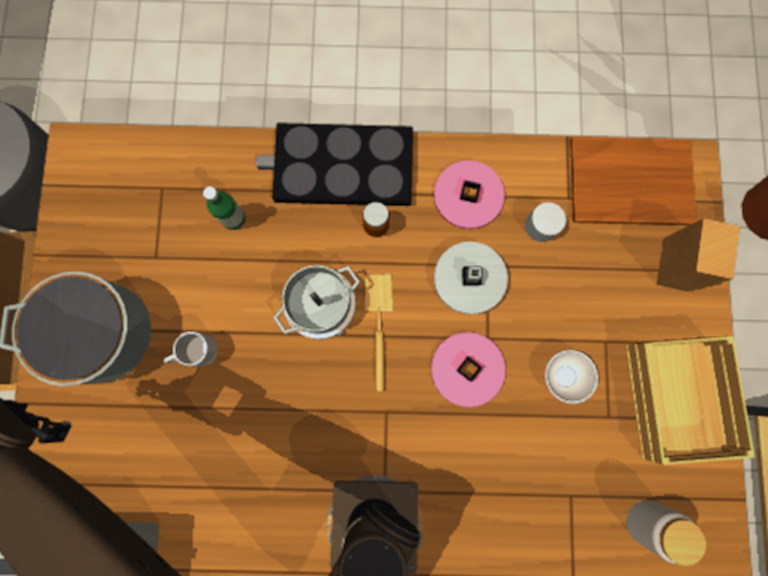

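View pics/side0.png

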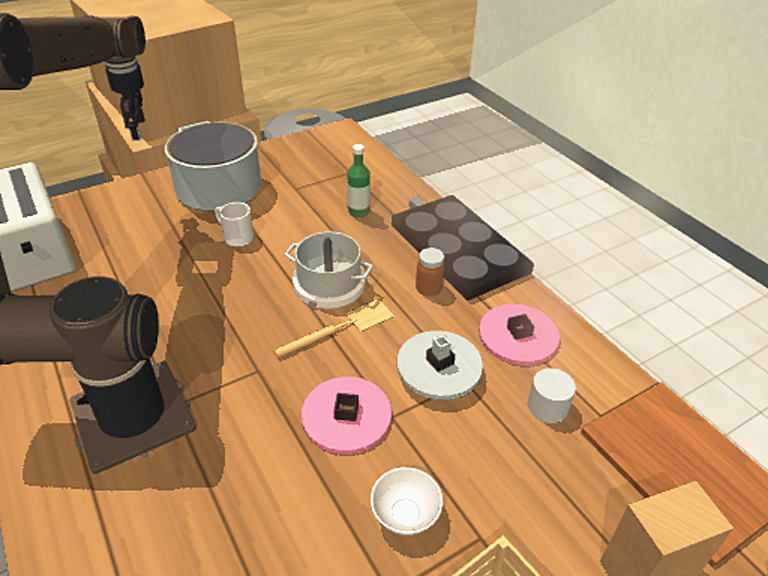

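```bash
python3 - <<'E'
import cv2,numpy as np
s=cv2.imread('pics/raw_side0.png');t=cv2.imread('pics/raw_top0.png')
f=lambda im,x,y,w,h,S:cv2.resize(im[y:y+h,x:x+w],(S*w,S*h),interpolation=cv2.INTER_CUBIC)
a=np.hstack([f(t,282,152,64,64,6),f(t,182,162,64,64,6)]);b=np.hstack([f(s,255,205,80,64,6)[:, :384],f(s,186,140,64,64,6)])
cv2.imwrite('pics/crop0.png',np.vstack([a,b])[:, :][:768]);
cv2.imwrite('pics/crop0.png',cv2.resize(np.vstack([a,b]),(600,600)))
E
```

```text
(no output)
```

View pics/crop0.png

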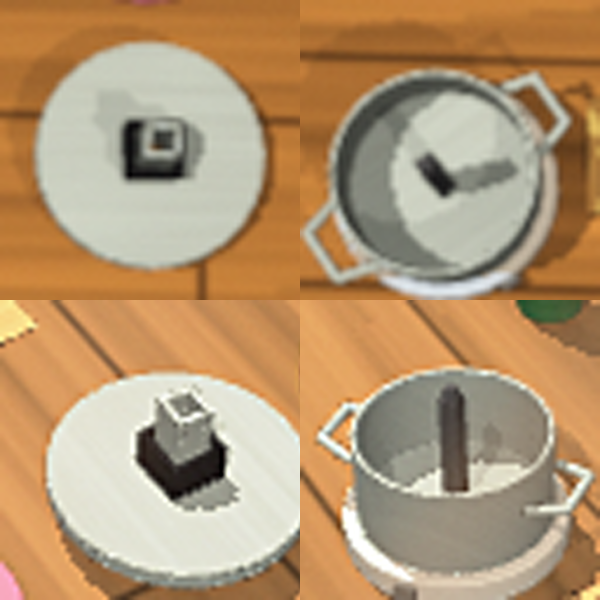

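The thing wanted is the grey nested pair at top (313,184) / side (293,240), with the steel hub standing in a black collar. The pink look-alikes, with empty collars, are at top (313,129) and (312,246), side (345,223) and (230,278). The crop confirms the grey pair. The pot is at top (213,199), side (219,180). Next I fit outlines to get precise poses.

```bash
cat > fit.py <<'E'
from h import *
from scipy.optimize import minimize
from scipy.ndimage import map_coordinates
def grad(fn,s=0.8):
    g=cv2.imread(fn).astype(np.float32); G=cv2.GaussianBlur(g,(0,0),s)
    gx=cv2.Sobel(G,cv2.CV_32F,1,0)/8; gy=cv2.Sobel(G,cv2.CV_32F,0,1)/8
    return gx,gy
def score(cam,gr,pts):
    # pts closed polyline Nx3 ; normal gradient magnitude
    uv=proj(cam,pts); t=np.roll(uv,-1,0)-np.roll(uv,1,0); n=np.c_[-t[:,1],t[:,0]]/(np.linalg.norm(t,axis=1)[:,None]+1e-9)
    s=0
    for c in range(3):
        a=map_coordinates(gr[0][:,:,c],[uv[:,1],uv[:,0]],order=1)*n[:,0]+map_coordinates(gr[1][:,:,c],[uv[:,1],uv[:,0]],order=1)*n[:,1]
        s=s+np.minimum(np.abs(a),12)
    return s.mean()
def circ(x,y,z,r,n=240):
    t=np.linspace(0,2*np.pi,n,endpoint=False); return np.c_[x+r*np.cos(t),y+r*np.sin(t),0*t+z]
def square(x,y,z,w,yaw,m=20):
    e=np.linspace(-.5,.5,m,endpoint=False); o=np.full(m,.5)
    p=np.r_[np.c_[e,-o],np.c_[o,e],np.c_[-e,o],np.c_[-o,-e]]*w
    c,s=np.cos(yaw),np.sin(yaw); return np.c_[x+c*p[:,0]-s*p[:,1],y+s*p[:,0]+c*p[:,1],0*p[:,0]+z]
def fitxy(f,x0,rng=.012,n=13):
    g=np.linspace(-rng,rng,n); b=max(((f((x0[0]+a,x0[1]+c)),x0[0]+a,x0[1]+c) for a in g for c in g))
    r=minimize(lambda p:-f(p),b[1:],method='Nelder-Mead',options=dict(initial_simplex=[[b[1],b[2]],[b[1]+.002,b[2]],[b[1],b[2]+.002]]))
    return r.x,-r.fun
if __name__=='__main__':
  for cam in('top','side'):
    gr=grad(f'pics/raw_{cam}0.png')
    print(cam,'rim',fitxy(lambda p:score(cam,gr,circ(*p,.1,.075)),(.505,.136)))
    print(cam,'base',fitxy(lambda p:score(cam,gr,circ(*p,.025,.086)),(.505,.136)))
    print(cam,'plate',fitxy(lambda p:score(cam,gr,circ(*p,.038,.087)),(.565,-.213)))
    for nm,z,w,(x,y) in(('hub',.098,.026,(.568,-.215)),('collar',.066,.042,(.566,-.213))):
        best=max((fitxy(lambda p:score(cam,gr,square(*p,z,w,np.radians(a))),(x,y),.008,9)+(a,) for a in range(-45,45,3)),key=lambda r:r[1])
        print(cam,nm,best)
E
python3 fit.py
```

```text
top rim (array([0.50010174, 0.1374668 ]), np.float64(33.207806345616305))
top base (array([0.51215515, 0.13931453]), np.float64(32.877729548062))
top plate (array([ 0.57136564, -0.21549754]), np.float64(32.91301910281528))Traceback (most recent call last):
  File "fit.py", line 33, in <module>
    best=max((fitxy(lambda p:score(cam,gr,square(*p,z,w,np.radians(a))),(x,y),.008,9)+(a,) for a in range(-45,45,3)),key=lambda r:r[1])
  File "fit.py", line 33, in <genexpr>
    best=max((fitxy(lambda p:score(cam,gr,square(*p,z,w,np.radians(a))),(x,y),.008,9)+(a,) for a in range(-45,45,3)),key=lambda r:r[1])
              ~~~~~^^^^^^^^^^^^^^^^^^^^^^^^^^^^^^^^^^^^^^^^^^^^^^^^^^^^^^^^^^^^^^^^^^
  File "fit.py", line 23, in fitxy
    g=np.linspace(-rng,rng,n); b=max(((f((x0[0]+a,x0[1]+c)),x0[0]+a,x0[1]+c) for a in g for c in g))
                                 ~~~^^^^^^^^^^^^^^^^^^^^^^^^^^^^^^^^^^^^^^^^^^^^^^^^^^^^^^^^^^^^^^^^
  File "fit.py", line 23, in <genexpr>
    g=np.linspace(-rng,rng,n); b=max(((f((x0[0]+a,x0[1]+c)),x0[0]+a,x0[1]+c) for a in g for c in g))
                                       ~^^^^^^^^^^^^^^^^^^^
  File "fit.py", line 33, in <lambda>
    best=max((fitxy(lambda p:score(cam,gr,square(*p,z,w,np.radians(a))),(x,y),.008,9)+(a,) for a in range(-45,45,3)),key=lambda r:r[1])
                             ~~~~~^^^^^^^^^^^^^^^^^^^^^^^^^^^^^^^^^^^^^
  File "fit.py", line 10, in score
    uv=proj(cam,pts); t=np.roll(uv,-1,0)-np.roll(uv,1,0); n=np.c_[-t[:,1],t[:,0]]/(np.linalg.norm(t,axis=1)[:,None]+1e-9)
  File "h.py", line 10, in proj
    c=ctrl.get_calibration(cam); P=np.atleast_2d(P); E=np.array(c['extrinsics'])
ValueError: time passes only in moves, steps and waits
```

```bash
python3 - <<'E'
import cv2,numpy as np
s=cv2.imread('pics/raw_side0.png');t=cv2.imread('pics/raw_top0.png')
f=lambda im,x,y,w,h,S:cv2.resize(im[y:y+h,x:x+w],(S*w,S*h),interpolation=cv2.INTER_CUBIC)
cv2.imwrite('pics/c1.png',np.vstack([np.hstack([f(t,300,168,30,24,13),f(t,182,170,60,48,6)[:,:390]]),np.hstack([f(s,278,218,30,24,13),f(s,186,150,65,48,6)])]))
E
```

```text
Traceback (most recent call last):
ValueError: all the input array dimensions except for the concatenation axis must match exactly, but along dimension 0, the array at index 0 has size 312 and the array at index 1 has size 288
```

```bash
python3 - <<'E'
from workcell import ctrl
import pickle
pickle.dump({c:ctrl.get_calibration(c) for c in('top','side')},open('cal.pkl','wb'))
E
sed -i 's/ctrl.get_calibration(cam)/CAL[cam]/; s/^from workcell.*/from workcell import ctrl\nimport pickle; CAL=pickle.load(open("cal.pkl","rb"))/' h.py
sed -i 's/range(-45,45,3)/range(-45,45,5)/' fit.py
time python3 fit.py
python3 - <<'E'
import cv2,numpy as np
s=cv2.imread('pics/raw_side0.png');t=cv2.imread('pics/raw_top0.png')
f=lambda im,x,y,w,h:cv2.resize(im[y:y+h,x:x+w],(400,300),interpolation=cv2.INTER_CUBIC)
cv2.imwrite('pics/c1.png',np.vstack([np.hstack([f(t,298,170,32,24),f(t,180,176,64,48)]),np.hstack([f(s,277,220,32,24),f(s,186,146,64,48)])]))
E
```

```text
top rim (array([0.50010174, 0.1374668 ]), np.float64(33.207806345616305))
top base (array([0.51215515, 0.13931453]), np.float64(32.877729548062))
top plate (array([ 0.57136564, -0.21549754]), np.float64(32.91301910281528))
top hub (array([ 0.56612992, -0.20810201]), np.float64(34.259513239560405), -10)
top collar (array([ 0.57050631, -0.22265294]), np.float64(35.27280998313114), 0)
side rim (array([0.50364618, 0.14146118]), np.float64(30.392835858662714))
side base (array([0.49487976, 0.13053096]), np.float64(25.232290207372845))
side plate (array([ 0.57028979, -0.21431702]), np.float64(32.083185378772136))
side hub (array([ 0.56940906, -0.21539009]), np.float64(35.399222215731434), 0)
side collar (array([ 0.57538561, -0.20647115]), np.float64(34.52609733177524), 5)
real	0m7.002s
user	0m7.460s
sys	0m0.108s
```

View pics/c1.png

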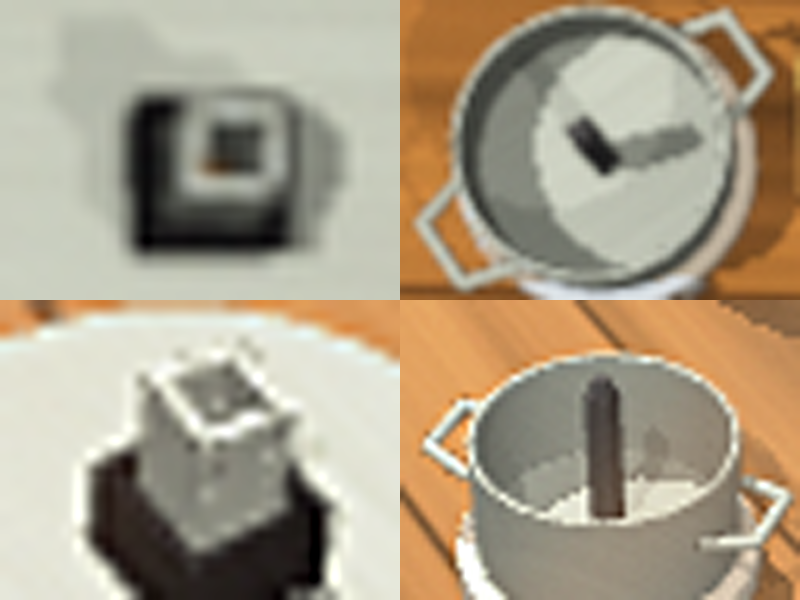

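```bash
cat > ov.py <<'E'
from fit import *
def ov(src,cam,crop,curves,out=(400,300),ss=None):
    im=cv2.imread(src); x0,y0,w,h=crop; k=out[0]/w
    b=cv2.resize(im[y0:y0+h,x0:x0+w],out,interpolation=cv2.INTER_CUBIC)
    for p,col,closed in curves:
        uv=((proj(cam,p)-[x0-.5,y0-.5])*k).astype(np.int32)   # pixel centre at integer
        cv2.polylines(b,[uv.reshape(-1,1,2)],closed,col,1)
    return b
def pot(x,y,yaw):
    ax=np.array([[x,y,.1],[x,y,.14]]); c,s=np.cos(yaw),np.sin(yaw)
    L=np.array([[x-s*t,y+c*t,.085] for t in(-.11,.11)])
    return [(circ(x,y,.1,.075),(0,0,255),True),(ax,(0,255,0),False),(L,(255,0,0),False),(square(x,y,.131,.0145,yaw),(255,255,0),True)]
def lids(x,y,yaw,z=.03,yc=None):
    yc=yaw if yc is None else yc
    return [(circ(x,y,z+.008,.087),(0,0,255),True),(square(x,y,z+.068,.026,yaw),(0,255,0),True),(square(x,y,z+.068,.017,yaw),(255,0,0),True),(square(x,y,z+.036,.042,yc),(0,255,255),True),(square(x,y,z+.008,.042,yc),(255,0,255),True)]
E
python3 - <<'E'
from ov import *
print(ray('top',[[236.8,183.2],[186.4,216.8]],.085), ray('top',[208.5,196.5],.138), ray('side',[218,159],.138))
a=ray('top',[[236.8,183.2],[186.4,216.8]],.085); v=a[1]-a[0]; yaw=np.arctan2(v[1],v[0])-np.pi/2; print(np.degrees(yaw))
P=(.502,.1385,yaw); L=(.5705,-.215,0.)
T='pics/raw_top0.png';S='pics/raw_side0.png'
cv2.imwrite('pics/o1.png',np.vstack([np.hstack([ov(T,'top',(298,170,32,24),lids(*L)),ov(T,'top',(180,176,64,48),pot(*P))]),np.hstack([ov(S,'side',(277,220,32,24),lids(*L)),ov(S,'side',(186,146,64,48),pot(*P))])]))
E
```

```text
[[0.55853221 0.05578563 0.085     ]
 [0.43955486 0.22170876 0.085     ]] [[0.50288436 0.14381552 0.138     ]] [[0.50316056 0.14125463 0.138     ]]
35.642909196906054
```

View pics/o1.png

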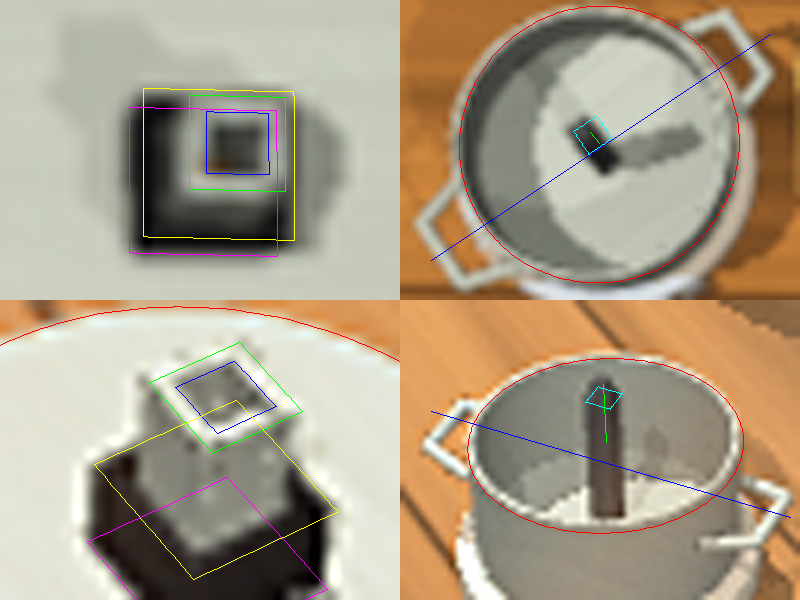

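```bash
sed -i "s/+CAL_/&/; s/c\['fy'\]\*-q\[:,1\]\/-q\[:,2\]+c\['cy'\]\]/c['fy']*-q[:,1]\/-q[:,2]+c['cy']]-.5/; s/uv=np.atleast_2d(uv)/uv=np.atleast_2d(uv)+.5/" h.py; sed -i 's/np.minimum(np.abs(a),12)/np.minimum(np.abs(a),40)/' fit.py
cat >> h.py <<'E'
from scipy.spatial.transform import Rotation as R
def go(x,y,z,deg):
    "shift mm / rotvec in tool axes to TCP x,y,z with tool y axis at deg (world), tool z down"
    o=ctrl.get_obs(); q=o['tool_rot']; R0=R.from_quat([q[1],q[2],q[3],q[0]]); a=np.radians(deg)
    Y=np.array([np.cos(a),np.sin(a),0]); Z=np.array([0,0,-1.]); X=np.cross(Y,Z)
    R1=R.from_matrix(np.c_[X,Y,Z]); d=R0.inv().apply(np.array([x,y,z])-o['position'])*1000
    r=(R0.inv()*R1).as_rotvec(); print('t',round(o['t'],2),'pos',o['position'].round(4),'F',o['force'].round(1),'w',round(o['grip_width'],3)); print('shift',d.round(1),'turn',r.round(3))
E
python3 fit.py; python3 - <<'E'
from ov import *
from h import go
P=(.503,.141,np.radians(35.6)); L=(.5705,-.213,0.)
T='pics/raw_top0.png';S='pics/raw_side0.png'
cv2.imwrite('pics/o2.png',np.vstack([np.hstack([ov(T,'top',(298,170,32,24),lids(*L)),ov(T,'top',(180,176,64,48),pot(*P))]),np.hstack([ov(S,'side',(277,220,32,24),lids(*L)),ov(S,'side',(186,146,64,48),pot(*P))])]))
go(.48,.2,.23,20)
E
```

```text
top rim (array([0.4962151 , 0.13530172]), np.float64(68.66761940049638))
top base (array([0.50001804, 0.14194364]), np.float64(69.58457723654438))
top plate (array([ 0.5680829 , -0.21575184]), np.float64(82.15302104294263))
top hub (array([ 0.56384307, -0.21147847]), np.float64(69.23759013641086), -5)
top collar (array([ 0.5660741 , -0.21412372]), np.float64(85.07381655036848), 5)
side rim (array([0.50875988, 0.14025645]), np.float64(51.65622629852303))
side base (array([0.51612963, 0.14806225]), np.float64(44.59176878318259))
side plate (array([ 0.5703481 , -0.21632991]), np.float64(87.16494815918875))
side hub (array([ 0.56730176, -0.21853044]), np.float64(62.26067717816825), 0)
side collar (array([ 0.57523252, -0.21621262]), np.float64(70.1997604804812), -10)
t 0.9 pos [0.2408 0.6306 0.2313] F [-0.3 -0.1 -0.1] w 0.996
shift [-377.1 -316.9    1.3] turn [-0.     0.     0.857]
```

View pics/o2.png

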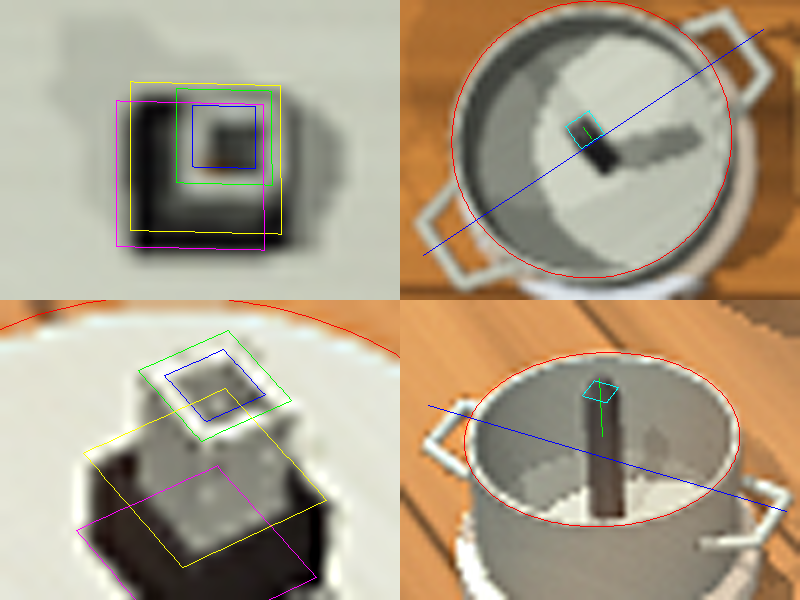

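```bash
sed -i "s/c\['cy'\]\]-.5/c['cy']]/; s/uv=np.atleast_2d(uv)+.5/uv=np.atleast_2d(uv)/" h.py; grep -n "cy" h.py
```

```text
12:    q=P@E[:3,:3].T+E[:3,3]; return np.c_[c['fx']*q[:,0]/-q[:,2]+c['cx'], c['fy']*-q[:,1]/-q[:,2]+c['cy']]
15:    d=np.c_[(uv[:,0]-c['cx'])/c['fx'],-(uv[:,1]-c['cy'])/c['fy'],-np.ones(len(uv))]@E[:3,:3]
```

{"method": "send_rows", "body": {"motion": [[[-377,-317,0],[0,0,0.857]],[[-377,-317,0],[0,0,0.857]],[[-377,-317,0],[0,0,0.857]],[[-377,-317,0],[0,0,0.857]],[[-377,-317,0],[0,0,0.857]]], "fingers": 100}}

```text
t: 1.52
position: [0.3932, 0.3556, 0.2317]
tool_rot: [0.0, 0.575, 0.818, 0.0]
force: [1.1, 0.2, 0.2]
grip_width: 0.999
```

```bash
python3 -c "
from h import *
go(.5,.1,.23,10)"
```

```text
t 1.52 pos [0.3932 0.3556 0.2317] F [1.1 0.2 0.2] w 0.999
shift [-276.7   14.     1.7] turn [ 0.001 -0.     0.171]
```

{"method": "send_rows", "body": {"motion": [[[-280,10,0],[0,0,0.171]],[[-280,10,0],[0,0,0.171]],[[-280,10,0],[0,0,0.171]],[[-280,10,0],[0,0,0.171]],[[-280,10,0],[0,0,0.171]]]}}

```text
t: 2.15
position: [0.4985, 0.0948, 0.2317]
tool_rot: [0.0, 0.643, 0.766, 0.0]
force: [0.3, 0.2, -0.4]
grip_width: 1.001
```

```bash
python3 -c "
from h import *
go(.5705,-.213,.20,0)"
```

```text
t 2.15 pos [0.4985 0.0948 0.2317] F [ 0.3  0.2 -0.4] w 1.001
shift [-315.7   17.3   31.9] turn [0.001 0.    0.175]
```

{"method": "send_rows", "body": {"motion": [[[-100,6,10],[0,0,0.175]],[[-315,17,32],[0,0,0.175]],[[-315,17,32],[0,0,0.175]],[[-315,17,32],[0,0,0.175]],[[-315,17,32],[0,0,0.175]]]}}

```text
t: 2.78
position: [0.5694, -0.207, 0.1999]
tool_rot: [0.0, 0.706, 0.708, 0.0]
force: [0.8, 0.8, 0.1]
grip_width: 1.002
```

{"method": "send_rows", "body": {"motion": [[[0,0,0],[0,0,0]],[[0,0,0],[0,0,0]],[[0,0,0],[0,0,0]]]}}

```text
t: 3.15
position: [0.569, -0.2036, 0.2001]
tool_rot: [0.0, 0.705, 0.709, 0.0]
force: [-0.3, -0.2, 0.4]
grip_width: 0.999
```

```bash
python3 -c "
from h import *
save('top','t1.png',(250,130,378,226),6); save('side','s1.png',(230,160,358,256),6)
go(.5705,-.213,.067,0)"
```

```text
t 3.25 pos [ 0.5691 -0.2035  0.2002] F [-0.  -0.2 -0.2] w 1.001
shift [ -9.5   1.3 133.2] turn [0.    0.    0.005]
```

View pics/s1.png

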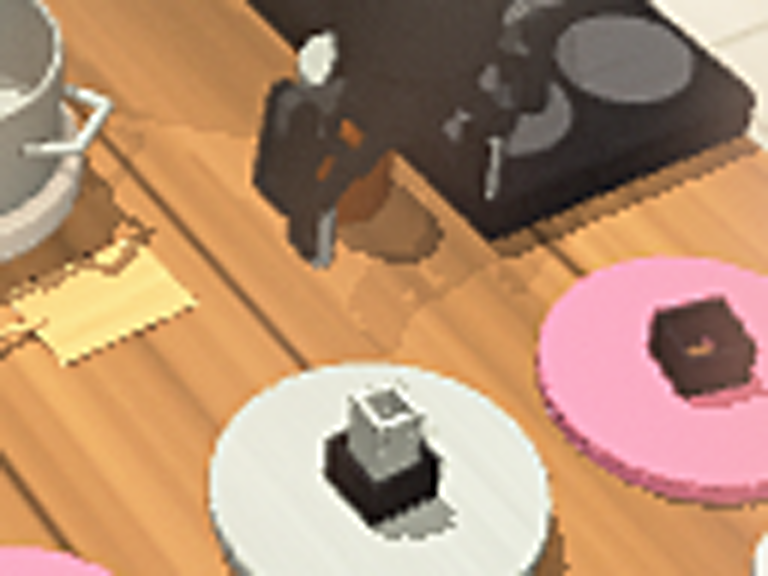

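View pics/t1.png

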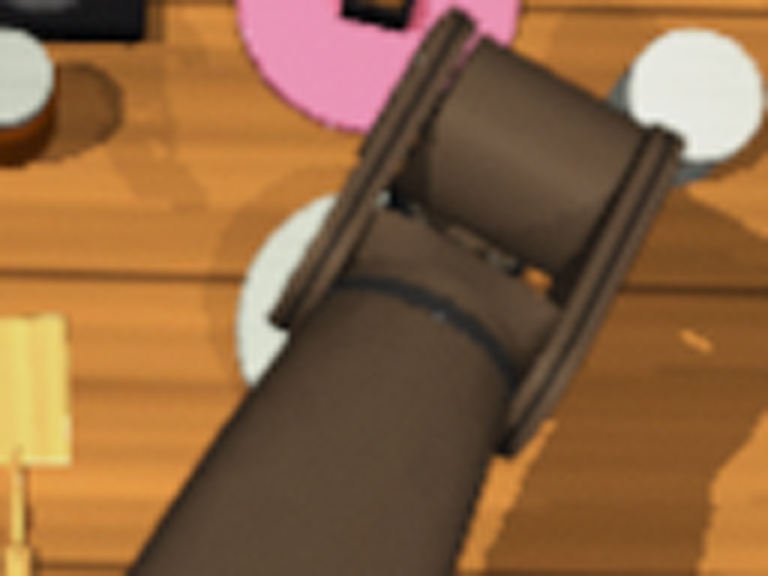

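```bash
python3 -c "
from h import *
print((proj('side',[[.569,-.2035,.2],[.569-.0425,-.2035,.213],[.569+.0425,-.2035,.213]])-[230,160])*6)"
```

```text
[[387.60227708 240.41908818]
 [314.02242513 251.87010885]
 [463.41572516 189.36074431]]
```

{"method": "send_rows", "body": {"motion": [[[-9.5,1.3,0],[0,0,0.005]],[[-9.5,1.3,40],[0,0,0.005]],[[-9.5,1.3,80],[0,0,0.005]],[[-9.5,1.3,115],[0,0,0.005]],[[-9.5,1.3,131],[0,0,0.005]]]}}

```text
t: 3.88
position: [0.5693, -0.2138, 0.0665]
tool_rot: [-0.002, 0.708, 0.706, -0.001]
force: [0.2, 0.1, 0.6]
grip_width: 0.998
```

{"method": "send_rows", "body": {"motion": [[[0,0,0],[0,0,0]],[[0,0,0],[0,0,0]]]}}

```text
t: 4.12
position: [0.5717, -0.2151, 0.0707]
tool_rot: [0.002, 0.708, 0.706, 0.0]
force: [-0.1, -0.8, 0.9]
grip_width: 0.998
```

```bash
python3 -c "
from h import *
save('side','s2.png',(230,160,358,256),6)
go(.5705,-.213,.069,0)
print((proj('side',[[.5705,-.213,.069],[.569-.0425,-.213,.082],[.569+.0425,-.213,.082],[.5705,-.213,.098]])-[230,160])*6)"
```

```text
t 4.17 pos [ 0.5718 -0.2152  0.0709] F [-0.4  0.3 -0.3] w 0.997
shift [ 2.2 -1.3  1.9] turn [ 0.003  0.002 -0.002]
[[380.69743193 440.70147603]
 [309.08677497 456.5912998 ]
 [449.47660625 392.59846511]
 [385.15382676 400.99402819]]
```

View pics/s2.png

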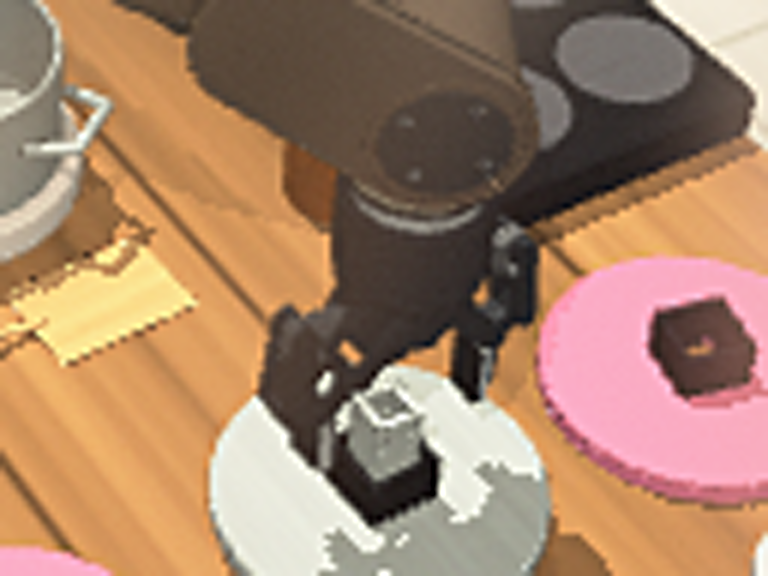

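{"method": "send_rows", "body": {"motion": [[[2,-1,2],[0,0,0]],[[2,-1,2],[0,0,0]],[[2,-1,2],[0,0,0]],[[2,-1,2],[0,0,0]],[[2,-1,2],[0,0,0]]], "fingers": 0}}

```text
t: 4.8
position: [0.5699, -0.2126, 0.0673]
tool_rot: [0.001, 0.708, 0.706, 0.0]
force: [0.7, 0.2, 1.0]
grip_width: 0.293
```

{"method": "send_rows", "body": {"motion": [[[0,0,0],[0,0,0]],[[0,0,0],[0,0,0]],[[0,0,0],[0,0,0]]]}}

```text
t: 5.18
position: [0.5699, -0.2126, 0.0673]
tool_rot: [0.001, 0.708, 0.706, 0.0]
force: [1.9, -0.1, 4.0]
grip_width: 0.293
```

```bash
python3 -c "
from h import *
save('side','s3.png',(260,190,340,250),9)
go(.5705,-.213,.069,0)"
```

```text
t 5.22 pos [ 0.5699 -0.2126  0.0673] F [1.3 0.4 2.9] w 0.296
shift [-0.4  0.6 -1.7] turn [ 0.001  0.    -0.002]
```

View pics/s3.png

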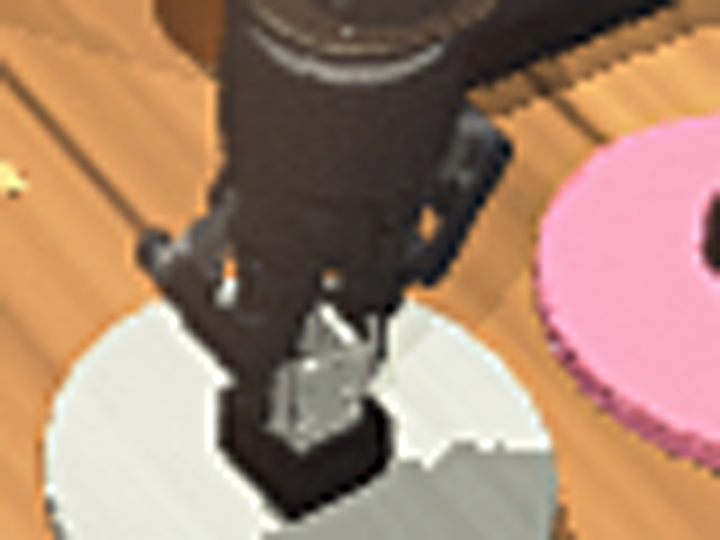

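{"method": "send_rows", "body": {"motion": [[[0,0,-5],[0,0,0]],[[0,0,-15],[0,0,0]],[[0,0,-30],[0,0,0]],[[0,0,-50],[0,0,0]],[[0,0,-70],[0,0,0]]]}}

```text
t: 5.85
position: [0.5697, -0.2125, 0.1388]
tool_rot: [0.001, 0.708, 0.706, 0.0]
force: [0.1, -1.4, -3.8]
grip_width: 0.295
```

{"method": "send_rows", "body": {"motion": [[[0,0,-20],[0,0,0]],[[0,0,-40],[0,0,0]],[[0,0,-60],[0,0,0]],[[0,0,-75],[0,0,0]],[[0,0,-78],[0,0,0]]]}}

```text
t: 6.48
position: [0.5701, -0.2128, 0.2166]
tool_rot: [0.001, 0.708, 0.706, 0.0]
force: [0.3, 0.1, -4.2]
grip_width: 0.293
```

```bash
python3 -c "
from h import *
save('side','s4.png',scale=1.5);save('top','t4.png',scale=1.5)
go(.5025,.1405,.215,35.6)"
```

```text
t 6.58 pos [ 0.5694 -0.2124  0.2148] F [-0.3  0.  -4.1] w 0.292
shift [ 3.528e+02 -6.760e+01 -2.000e-01] turn [-0.    -0.    -0.623]
```

View pics/s4.png

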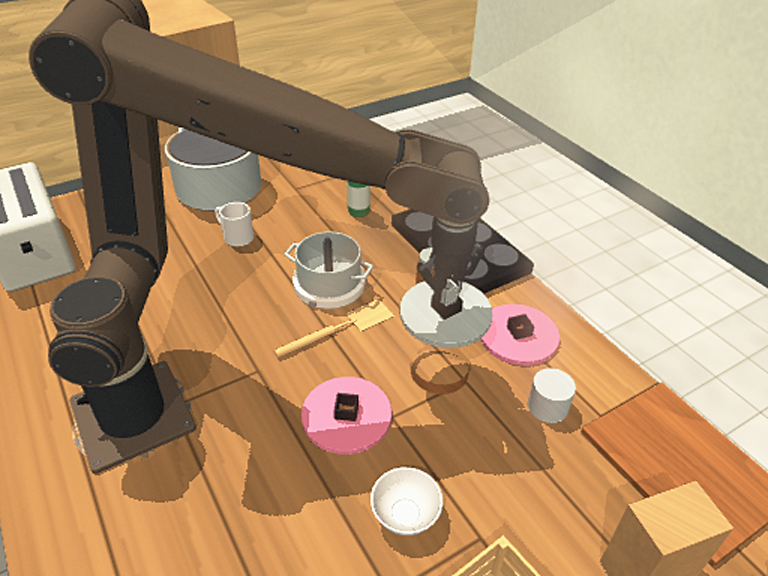

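The nested pair came up together: the plate is at side (297,208) and the trivet ring is left at (293,248). Now I carry it to the pot.

{"method": "send_rows", "body": {"motion": [[[20,-4,0],[0,0,-0.06]],[[55,-11,0],[0,0,-0.15]],[[95,-19,0],[0,0,-0.25]],[[140,-27,0],[0,0,-0.35]],[[185,-36,0],[0,0,-0.45]]]}}

```text
t: 7.2
position: [0.5323, -0.0249, 0.2136]
tool_rot: [-0.001, 0.53, 0.848, -0.0]
force: [0.1, 0.5, -4.3]
grip_width: 0.295
```

```bash
python3 -c "
from h import *
go(.5025,.1405,.215,35.6)"
```

```text
t 7.2 pos [ 0.5323 -0.0249  0.2136] F [ 0.1  0.5 -4.3] w 0.295
shift [161.7  45.6  -1.1] turn [-0.001 -0.002 -0.168]
```

{"method": "send_rows", "body": {"motion": [[[45,13,-1],[0,0,-0.08]],[[90,26,-1],[0,0,-0.13]],[[130,37,-1],[0,0,-0.168]],[[153,43,-1],[0,0,-0.168]],[[162,45.6,-1],[0,0,-0.168]]]}}

```text
t: 7.82
position: [0.5031, 0.1402, 0.2148]
tool_rot: [-0.001, 0.458, 0.889, -0.0]
force: [-0.7, -0.1, -3.9]
grip_width: 0.296
```

{"method": "send_rows", "body": {"motion": [[[0,0,0],[0,0,0]],[[0,0,0],[0,0,0]],[[0,0,0],[0,0,0]]]}}

```text
t: 8.2
position: [0.5049, 0.1376, 0.2157]
tool_rot: [-0.0, 0.46, 0.888, -0.0]
force: [-0.7, -0.7, -4.8]
grip_width: 0.295
```

```bash
python3 -c "
from h import *
save('side','s5.png',(170,100,270,175),8);save('top','t5.png',(160,150,260,225),8)
go(.5025,.1405,.215,35.6)"
```

```text
t 8.3 pos [0.5049 0.1377 0.2158] F [ 0.1  0.5 -4.9] w 0.293
shift [ 3.7 -0.4  0.8] turn [-0.     0.    -0.006]
```

View pics/s5.png

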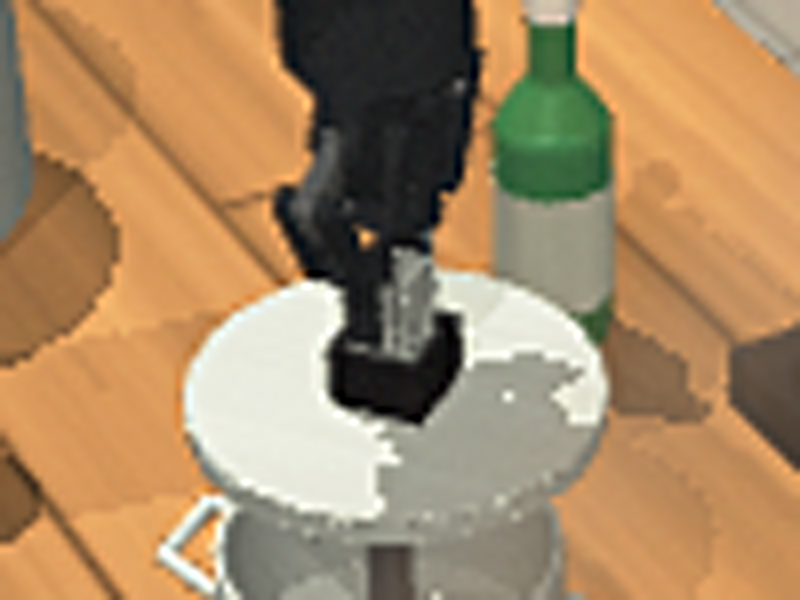

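View pics/t5.png

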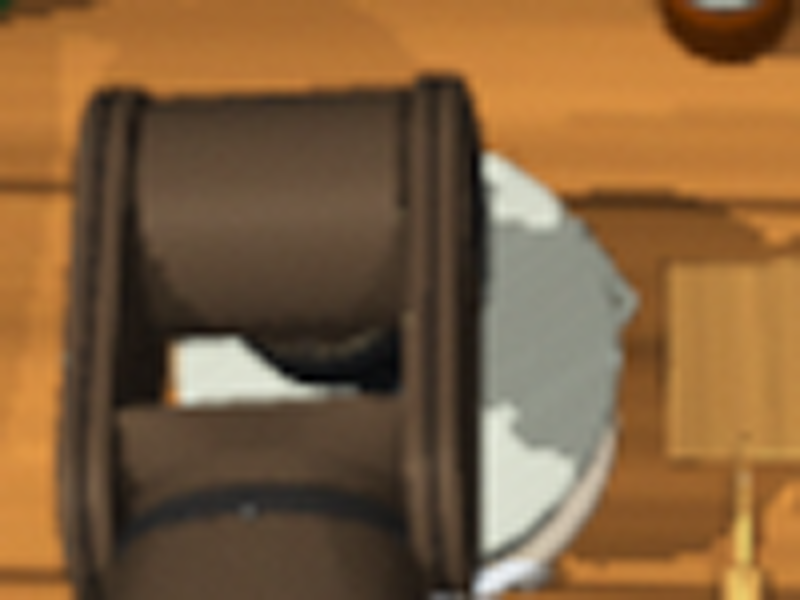

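```bash
python3 - <<'E'
from ov import *
S='pics/raw_side5.png' if 0 else 'pics/raw_s5.png'
x,y,yaw,zb=.5049,.1377,np.radians(35.2),.2158-.0373
gr=grad(S)
m=lambda p,z,r:score('side',gr,circ(*p,z,r))
print(fitxy(lambda p:m(p,zb+.008,.087),(x,y)))
# hub vertical edges
def vert(x,y,yaw,z0,z1,w):
    sq=square(x,y,z0,w,yaw,1); return [(np.array([[q[0],q[1],z0],[q[0],q[1],z1]]),(0,255,0),False) for q in sq]
c=lids(x,y,yaw,zb)+vert(x,y,yaw,zb+.036,zb+.068,.026)+vert(x,y,yaw,zb+.008,zb+.036,.042)
a=ov(S,'side',(194,118,40,45),c,(520,585))
S0='pics/raw_side0.png'
cp=pot(.5025,.1405,yaw)+vert(.5025,.1405,yaw,.06,.131,.0145)
b=ov(S0,'side',(200,150,36,60),cp,(351,585))
cv2.imwrite('pics/o3.png',np.hstack([a[:, :440],b]))
E
```

```text
(array([0.50637729, 0.13593786]), np.float64(74.2522863230824))
```

View pics/o3.png

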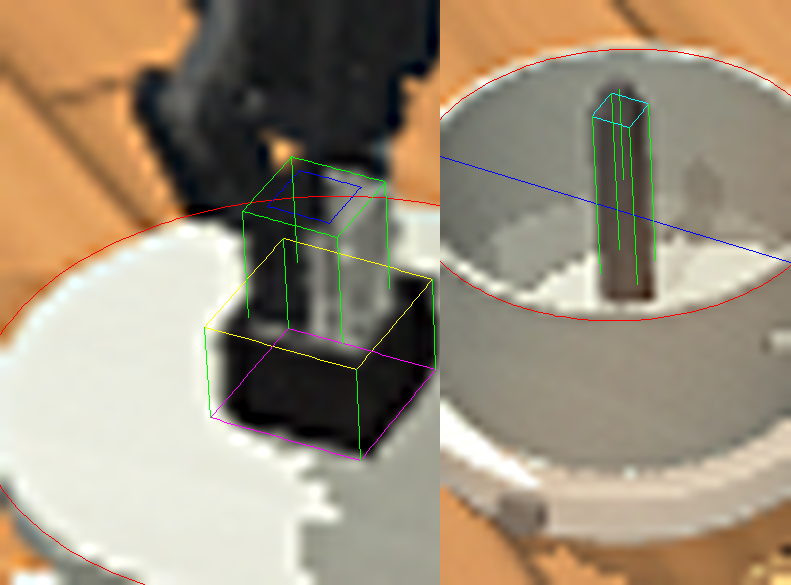

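```bash
python3 -c "
from h import *
go(.5022,.1428,.190,35.6)"
```

```text
t 8.3 pos [0.5049 0.1377 0.2158] F [ 0.1  0.5 -4.9] w 0.293
shift [ 5.7  0.7 25.8] turn [-0.     0.    -0.006]
```

{"method": "send_rows", "body": {"motion": [[[3,0.4,0],[0,0,-0.006]],[[5.7,0.7,5],[0,0,-0.006]],[[5.7,0.7,15],[0,0,-0.006]],[[5.7,0.7,24],[0,0,-0.006]],[[5.7,0.7,26],[0,0,-0.006]]]}}

```text
t: 8.93
position: [0.5012, 0.1434, 0.1882]
tool_rot: [-0.001, 0.457, 0.89, -0.001]
force: [-0.2, -0.3, -4.9]
grip_width: 0.296
```

{"method": "send_rows", "body": {"motion": [[[0,0,0],[0,0,0]],[[0,0,0],[0,0,0]],[[0,0,0],[0,0,0]]]}}

```text
t: 9.3
position: [0.5023, 0.1435, 0.1902]
tool_rot: [0.0, 0.457, 0.89, 0.0]
force: [-0.5, -0.7, -4.5]
grip_width: 0.295
```

```bash
python3 -c "
from h import *
save('side','s6.png',(170,100,270,175),8)
go(.5022,.1428,.163,35.6)"
```

```text
t 9.35 pos [0.5022 0.1435 0.1902] F [-0.4  0.4 -4.8] w 0.293
shift [-0.5 -0.4 27.2] turn [0.001 0.    0.001]
```

View pics/s6.png

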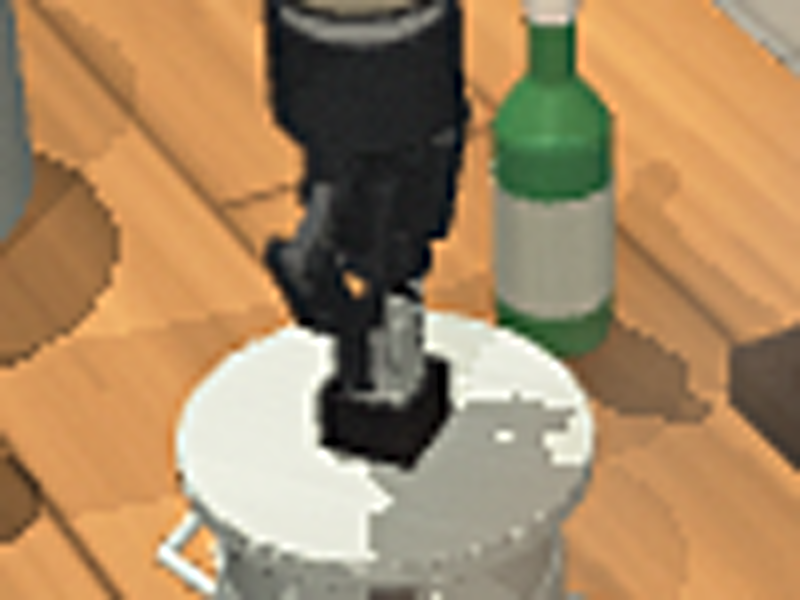

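{"method": "send_rows", "body": {"motion": [[[-0.5,-0.4,4],[0,0,0]],[[-0.5,-0.4,8],[0,0,0]],[[-0.5,-0.4,12],[0,0,0]],[[-0.5,-0.4,15],[0,0,0]],[[-0.5,-0.4,17],[0,0,0]]]}}

```text
t: 9.98
position: [0.5019, 0.1429, 0.1724]
tool_rot: [-0.0, 0.457, 0.89, -0.0]
force: [0.8, 1.3, -4.7]
grip_width: 0.295
```

{"method": "send_rows", "body": {"motion": [[[0,0,1],[0,0,0]],[[0,0,2],[0,0,0]],[[0,0,3],[0,0,0]],[[0,0,4],[0,0,0]],[[0,0,5],[0,0,0]]]}}

```text
t: 10.6
position: [0.5022, 0.143, 0.1681]
tool_rot: [0.0, 0.457, 0.89, 0.0]
force: [0.2, 0.3, -2.3]
grip_width: 0.295
```

{"method": "send_rows", "body": {"motion": [[[0,0,1],[0,0,0]],[[0,0,2],[0,0,0]],[[0,0,3],[0,0,0]],[[0,0,4],[0,0,0]],[[0,0,5],[0,0,0]]]}}

```text
t: 11.22
position: [0.5023, 0.1434, 0.1629]
tool_rot: [0.0, 0.457, 0.89, 0.001]
force: [1.4, 4.1, -1.1]
grip_width: 0.294
```

```bash
python3 -c "
from h import *
o=ctrl.get_obs();print(o['force'],o['ft_torque'])
save('side','s7.png',(170,100,270,175),8)
x,y,z=o['position'];go(x+.0004,y+.0012,z,35.6)"
```

```text
[ 1.43566762  4.05463961 -1.093003  ] [ 0.90252814 -0.18271559  0.04028375]
t 11.28 pos [0.5023 0.1434 0.1628] F [ 1.6  4.8 -1.6] w 0.295
shift [ 0.7  1.1 -0.1] turn [ 0.002 -0.001  0.   ]
```

View pics/s7.png

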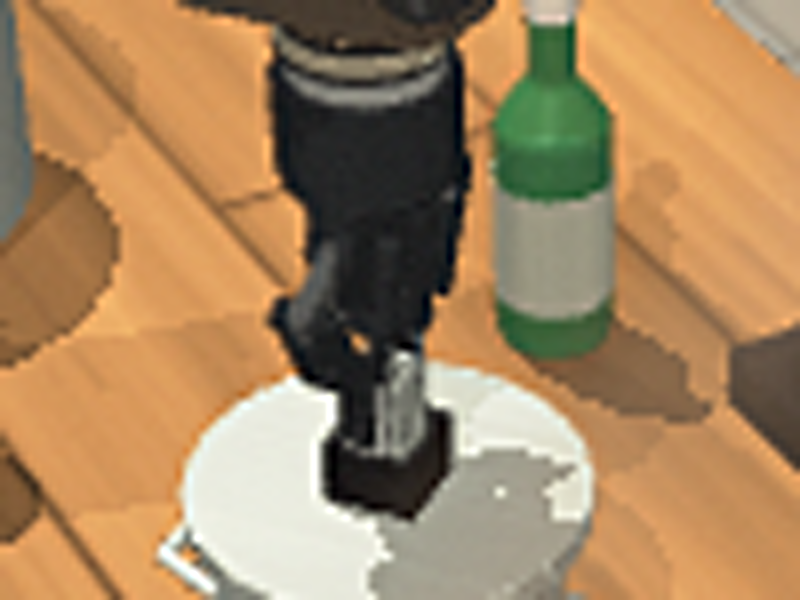

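{"method": "send_rows", "body": {"motion": [[[0.5,0.5,0],[0,0,0]],[[0.7,1.1,0],[0,0,0]],[[0.7,1.1,1],[0,0,0]],[[0.7,1.1,2],[0,0,0]]]}}

```text
t: 11.78
position: [0.5023, 0.1437, 0.1604]
tool_rot: [-0.0, 0.457, 0.89, -0.0]
force: [-0.4, 1.9, -2.9]
grip_width: 0.298
```

```bash
python3 -c "
from h import *
o=ctrl.get_obs();print(o['force'],o['ft_torque'],o['position'])"
```

```text
[-0.36217965  1.93202619 -2.92830655] [ 0.30316868 -0.21729716  0.00758369] [0.50228486 0.14373778 0.16042071]
```

{"method": "send_rows", "body": {"motion": [[[0.3,0.1,0.5],[0,0,0]],[[0.6,0.2,1.5],[0,0,0]],[[0.6,0.2,2.5],[0,0,0]],[[0.6,0.2,3.5],[0,0,0]],[[0.6,0.2,4.5],[0,0,0]]]}}

```text
t: 12.4
position: [0.5019, 0.1446, 0.1559]
tool_rot: [-0.0, 0.457, 0.89, -0.0]
force: [0.5, -0.4, -5.3]
grip_width: 0.296
```

{"method": "send_rows", "body": {"motion": [[[0,0,1],[0,0,0]],[[0,0,2],[0,0,0]],[[0,0,3],[0,0,0]],[[0,0,4],[0,0,0]],[[0,0,5],[0,0,0]]]}}

```text
t: 13.02
position: [0.5022, 0.1447, 0.1512]
tool_rot: [-0.0, 0.457, 0.89, -0.0]
force: [-0.7, -0.0, -4.7]
grip_width: 0.298
```

```bash
python3 -c "
from h import *
o=ctrl.get_obs();print(o['force'],o['ft_torque'],o['position'])"
```

```text
[-0.69101988 -0.02594903 -4.65542147] [ 0.04244724 -0.04563806  0.00363239] [0.50224065 0.14465357 0.15121062]
```

{"method": "send_rows", "body": {"motion": [[[0,0,2],[0,0,0]],[[0,0,4],[0,0,0]],[[0,0,6],[0,0,0]],[[0,0,8],[0,0,0]],[[0,0,10],[0,0,0]]]}}

```text
t: 13.65
position: [0.5022, 0.1447, 0.1411]
tool_rot: [-0.0, 0.457, 0.89, 0.0]
force: [0.4, 0.2, -4.5]
grip_width: 0.296
```

{"method": "send_rows", "body": {"motion": [[[0,0,0.5],[0,0,0]],[[0,0,1],[0,0,0]],[[0,0,1.5],[0,0,0]],[[0,0,2],[0,0,0]],[[0,0,2.5],[0,0,0]]]}}

```text
t: 14.28
position: [0.5023, 0.1447, 0.1388]
tool_rot: [0.0, 0.457, 0.89, 0.0]
force: [0.1, -0.5, -4.0]
grip_width: 0.296
```

```bash
python3 -c "
from h import *
o=ctrl.get_obs();print(o['force'],o['ft_torque'],o['position'])
save('side','s8.png',(170,110,270,185),8);"
```

```text
[ 0.13801024 -0.53612174 -3.950828  ] [-0.02176315 -0.03749936 -0.00066767] [0.50227132 0.14465481 0.13878628]
```

View pics/s8.png

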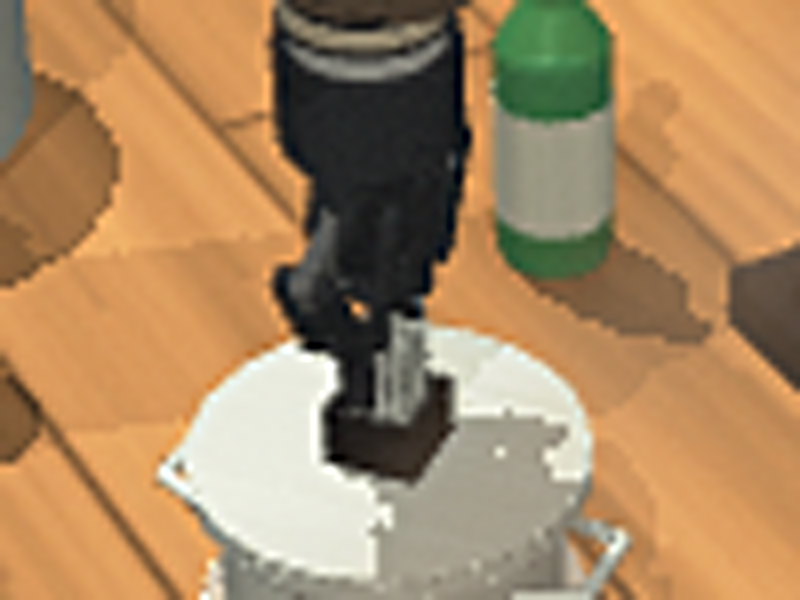

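Nearly seated; I lower in half-millimetre steps until it touches.

{"method": "send_rows", "body": {"motion": [[[0,0,0.4],[0,0,0]],[[0,0,0.8],[0,0,0]],[[0,0,1.2],[0,0,0]]]}}

```text
t: 14.7
position: [0.5023, 0.1447, 0.1376]
tool_rot: [0.0, 0.457, 0.89, 0.0]
force: [0.1, -0.6, -4.3]
grip_width: 0.296
```

{"method": "send_rows", "body": {"motion": [[[0,0,0.3],[0,0,0]],[[0,0,0.6],[0,0,0]]]}}

```text
t: 14.95
position: [0.5023, 0.1446, 0.1373]
tool_rot: [0.0, 0.457, 0.89, -0.0]
force: [-1.1, 0.8, -1.7]
grip_width: 0.29
```

{"method": "send_rows", "body": {"motion": [[[0,0,0.3],[0,0,0]],[[0,0,0.6],[0,0,0]]]}}

```text
t: 15.2
position: [0.5024, 0.1446, 0.1373]
tool_rot: [0.0, 0.457, 0.89, -0.0]
force: [-3.2, -1.6, 3.0]
grip_width: 0.297
```

{"method": "send_rows", "body": {"motion": [[[0,0,0],[0,0,0]],[[0,0,0],[0,0,0]],[[0,0,0],[0,0,0]],[[0,0,0],[0,0,0]]], "fingers": 80}}

```text
t: 15.7
position: [0.5024, 0.1447, 0.1365]
tool_rot: [0.0, 0.457, 0.89, 0.0]
force: [0.1, -0.2, -0.1]
grip_width: 0.803
```

```bash
python3 -c "
from h import *
o=ctrl.get_obs();print(o['force'],o['ft_torque'],o['position'])
save('side','s9.png',(170,110,270,185),8);
go(.5023,.1447,.1075,35.6)"
```

```text
[ 0.147141   -0.19245003 -0.12950499] [-0.00887113  0.01815127 -0.06623679] [0.50243635 0.14470166 0.13647474]
t 15.75 pos [0.5024 0.1447 0.1364] F [ 0.4 -0.6  0.2] w 0.807
shift [ 0.  -0.  28.9] turn [0.    0.    0.001]
```

View pics/s9.png

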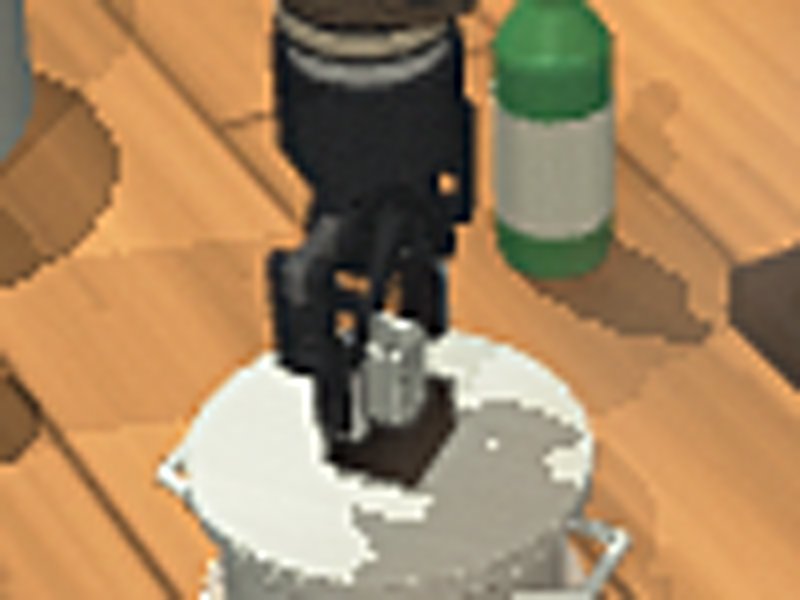

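{"method": "send_rows", "body": {"motion": [[[0,0,7],[0,0,0]],[[0,0,14],[0,0,0]],[[0,0,20],[0,0,0]],[[0,0,25],[0,0,0]],[[0,0,28],[0,0,0]]]}}

```text
t: 16.38
position: [0.5021, 0.1446, 0.1079]
tool_rot: [-0.0, 0.457, 0.89, -0.0]
force: [-0.1, -0.1, -0.4]
grip_width: 0.798
```

{"method": "send_rows", "body": {"motion": [[[0,0,0],[0,0,0]],[[0,0,0],[0,0,0]]]}}

```text
t: 16.62
position: [0.5024, 0.1447, 0.1086]
tool_rot: [0.0, 0.457, 0.89, 0.0]
force: [0.1, 0.5, -0.4]
grip_width: 0.804
```

{"method": "send_rows", "body": {"motion": [[[0,0,0],[0,0,0]],[[0,0,0],[0,0,0]],[[0,0,0],[0,0,0]],[[0,0,0],[0,0,0]],[[0,0,0],[0,0,0]]], "fingers": 0}}

```text
t: 17.25
position: [0.5028, 0.1447, 0.109]
tool_rot: [0.001, 0.457, 0.89, 0.0]
force: [0.3, -0.4, 4.3]
grip_width: 0.484
```

```bash
python3 -c "
from h import *
o=ctrl.get_obs();print(o['force'],o['ft_torque'],o['position'])
save('side','s10.png',(170,110,270,185),8);
go(.5023,.1447,.1075,35.6)"
```

```text
[ 0.25035694 -0.38619541  4.33494574] [ 0.1119585  -0.00979073  0.00381606] [0.50277084 0.14474103 0.1090409 ]
t 17.3 pos [0.5027 0.1447 0.109 ] F [-0.7  0.1  4.6] w 0.484
shift [ 0.3 -0.4  1.5] turn [0.001 0.001 0.001]
```

View pics/s10.png

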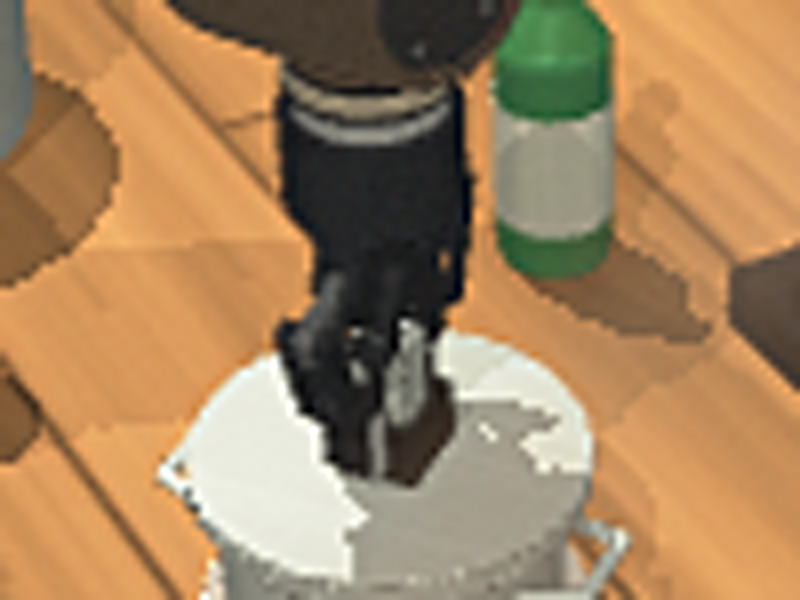

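{"method": "send_rows", "body": {"motion": [[[0,0,-0.6],[0,0,0]],[[0,0,-1.2],[0,0,0]],[[0,0,-2],[0,0,0]],[[0,0,-3],[0,0,0]],[[0,0,-4],[0,0,0]]]}}

```text
t: 17.92
position: [0.5015, 0.1446, 0.1117]
tool_rot: [-0.001, 0.457, 0.89, -0.001]
force: [0.1, 0.5, -2.5]
grip_width: 0.486
```

```bash
python3 -c "
from h import *
o=ctrl.get_obs();print(o['force'],o['ft_torque'],o['position'])
save('side','s11.png',(170,110,270,185),8);"
```

```text
[ 0.14630632  0.54593451 -2.47688377] [ 0.0209099  -0.02290694 -0.03171606] [0.50151934 0.14460526 0.11172867]
```

View pics/s11.png

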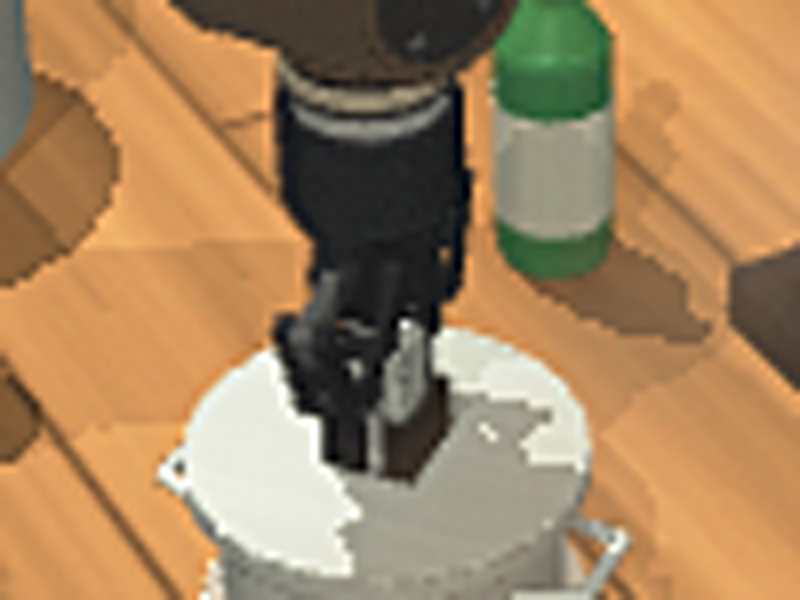

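{"method": "send_rows", "body": {"motion": [[[0,0,-2],[0,0,0]],[[0,0,-4],[0,0,0]],[[0,0,-6],[0,0,0]],[[0,0,-8],[0,0,0]],[[0,0,-10],[0,0,0]]]}}

```text
t: 18.6
position: [0.5023, 0.1447, 0.1226]
tool_rot: [0.0, 0.457, 0.89, 0.0]
force: [0.2, -0.2, -1.9]
grip_width: 0.482
```

{"method": "send_rows", "body": {"motion": [[[0,0,-3],[0,0,0]],[[0,0,-6],[0,0,0]],[[0,0,-9],[0,0,0]],[[0,0,-12],[0,0,0]],[[0,0,-15],[0,0,0]]]}}

```text
t: 19.23
position: [0.5023, 0.1447, 0.1376]
tool_rot: [0.0, 0.457, 0.89, 0.0]
force: [-0.0, 0.6, -1.6]
grip_width: 0.481
```

{"method": "send_rows", "body": {"motion": [[[0,0,-3],[0,0,0]],[[0,0,-6],[0,0,0]],[[0,0,-9],[0,0,0]],[[0,0,-12],[0,0,0]],[[0,0,-15],[0,0,0]]]}}

```text
t: 19.85
position: [0.5022, 0.1447, 0.1526]
tool_rot: [-0.0, 0.457, 0.89, 0.0]
force: [-0.2, 0.6, -1.7]
grip_width: 0.484
```

```bash
python3 -c "
from h import *
o=ctrl.get_obs();print(o['force'],o['ft_torque'],o['position'])
save('side','s12.png',(170,100,270,175),8);"
```

```text
[-0.24474202  0.59746478 -1.69498638] [0.01378881 0.01773868 0.03016018] [0.50224503 0.14466797 0.15257457]
```

View pics/s12.png

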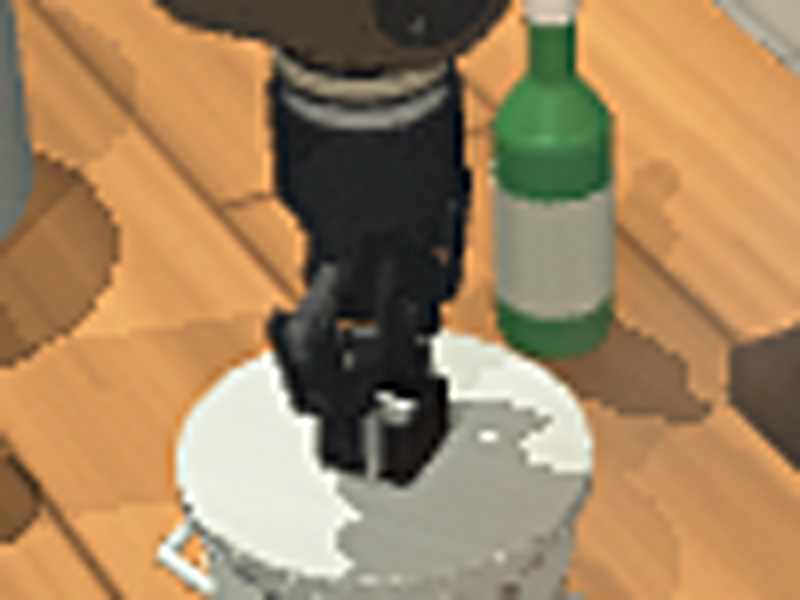

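The hub is sinking into the collar as the cover rises, and the load is the cover's weight alone. I continue up.

{"method": "send_rows", "body": {"motion": [[[0,0,-3],[0,0,0]],[[0,0,-6],[0,0,0]],[[0,0,-10],[0,0,0]],[[0,0,-14],[0,0,0]],[[0,0,-18],[0,0,0]]]}}

```text
t: 20.52
position: [0.5023, 0.1447, 0.1707]
tool_rot: [0.0, 0.457, 0.89, 0.0]
force: [0.6, -0.4, -1.4]
grip_width: 0.484
```

{"method": "send_rows", "body": {"motion": [[[0,0,-4],[0,0,0]],[[0,0,-8],[0,0,0]],[[0,0,-13],[0,0,0]],[[0,0,-18],[0,0,0]],[[0,0,-22],[0,0,0]]]}}

```text
t: 21.15
position: [0.5024, 0.1447, 0.1928]
tool_rot: [0.0, 0.457, 0.89, 0.0]
force: [-0.0, -0.2, -1.1]
grip_width: 0.481
```

{"method": "send_rows", "body": {"motion": [[[0,0,-5],[0,0,0]],[[0,0,-11],[0,0,0]],[[0,0,-17],[0,0,0]],[[0,0,-22],[0,0,0]],[[0,0,-25],[0,0,0]]]}}

```text
t: 21.78
position: [0.5024, 0.1447, 0.2179]
tool_rot: [0.0, 0.457, 0.89, 0.0]
force: [0.1, -0.8, -1.9]
grip_width: 0.483
```

{"method": "send_rows", "body": {"motion": [[[0,0,0],[0,0,0]],[[0,0,0],[0,0,0]],[[0,0,0],[0,0,0]]]}}

```text
t: 22.15
position: [0.5021, 0.1446, 0.2171]
tool_rot: [-0.0, 0.457, 0.89, -0.0]
force: [-0.9, 1.2, -2.0]
grip_width: 0.484
```

```bash
python3 -c "
from h import *
o=ctrl.get_obs();print(o['force'],o['ft_torque'],o['position'],o['tool_rot'],o['grip_width'])
save('side','s13.png',(160,80,280,200),5);save('top','t13.png',scale=1.5)"
```

```text
[-0.88678125  1.15177841 -1.95726467] [ 0.00112015  0.05815598 -0.00498878] [0.50209439 0.14462529 0.21709791] [-2.35559634e-04  4.56796321e-01  8.89571267e-01 -1.59183287e-04] 0.4836194035497
```

View pics/s13.png

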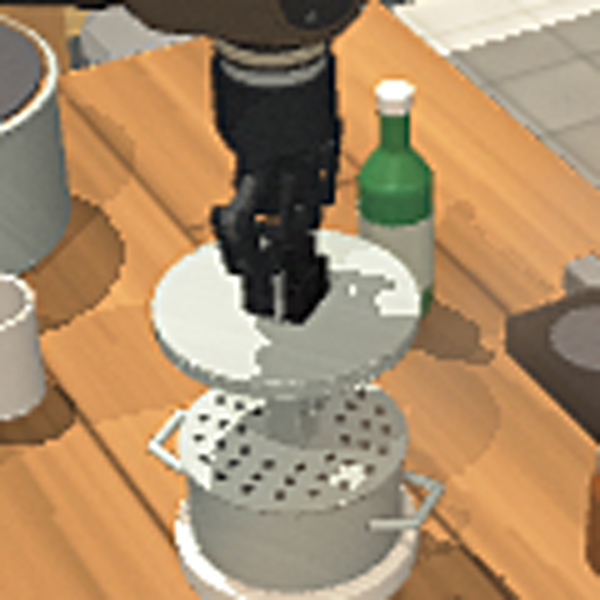

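View pics/t13.png

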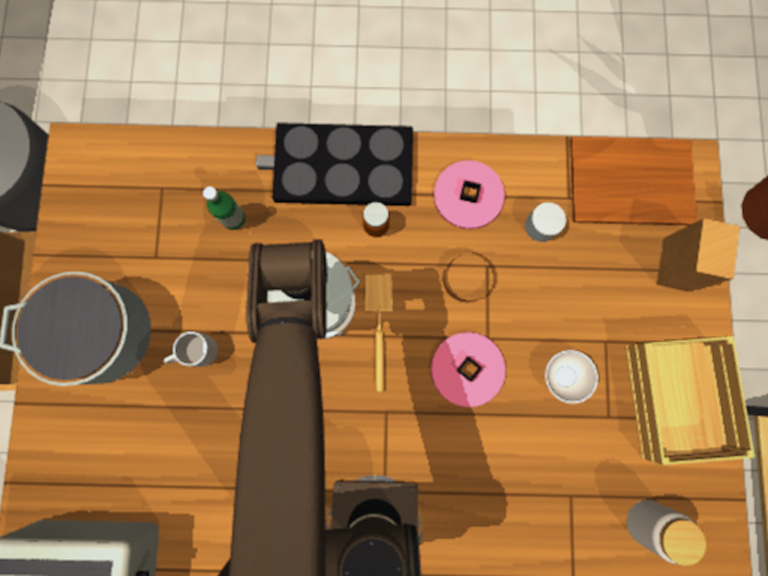

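```bash
python3 - <<'E'
from ov import *
S='pics/raw_s13.png'
a=ov(S,'side',(180,135,80,60),[(circ(.503,.1425,.104,.079),(0,0,255),True),(circ(.503,.1425,.202,.087),(0,255,0),True)],(800,600)); cv2.imwrite('pics/o4.png',a)
E
```

```text
(no output)
```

View pics/o4.png

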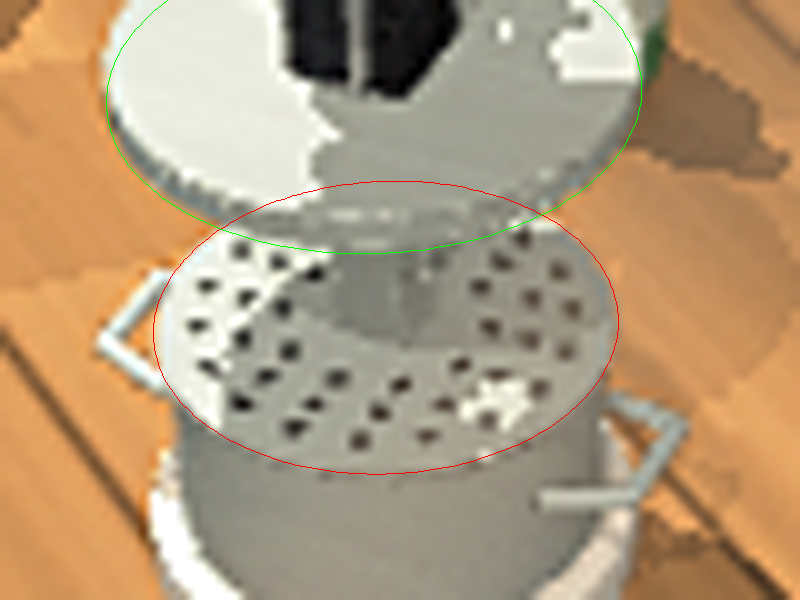

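The inner lid's outline matches a flat disc at rim height. The cover's skirt edge matches about 34 mm above the hub top. Handing in.

```bash
python3 -c "
from workcell import ctrl
print(ctrl.finish_job())"
```

```text
the job is handed in; nothing more can be done
None
```

I carried the two nested lids together by the hub and turned them about 36° to match the spindle. I then lowered them onto the pot's rim until they touched, took the cover alone by its collar, and lifted it straight up. The job was handed in at about 22 s with the cover still held level over the pot. `finish_job` gives no verdict.

- **Seating:** While lowering, the hub touched the spindle with a sideways push of about 5 N. I shifted the lids about 1 mm and the push went away. First contact with the rim came at the height I expected.
- **Lifting the cover:** The load was 1–2.5 N throughout, against about 4.5 N for both lids together. So the cover came up alone.
- **Last side picture:** The outline of a flat disc at rim height fits the inner lid. The cover's lower edge sits about 34 mm above the hub top.
- **Other objects:** In the last top picture everything else stands where it was.
- **Disagreement:** The two cameras differed by a few millimetres on where the pot is. I settled that by measuring the held hub against the pot in the side picture and by feel.

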